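# Fit a fresh cell in the kitchen scale and snap its battery door shut

## Task

Put the fresh battery lying on the cork coaster into the open battery bay of the upturned kitchen scale, copper plus end away from the door's hinge, and press it right down home. Then swing the door over it and press down the door's free edge until the catch clicks and holds it shut, but never push on the scale with more than 25 N: it is standing on its weighing cell. Leave the salt shaker, the glass and the teaspoon where they are.

Things in the scene. Friction and masses are not known exactly. Their poses are not given: they have to be found in the camera images.
- scale: White kitchen scale lying upside down on its steel plate; the plate does not slide. Origin under the plate's centre, on the worktop; z up; x along the battery bay to the door's hinge. White body 176 (x) x 134 (y) mm, deck at z = 32. It FLOATS: all heights told here are nominal, the true ones off by one unknown amount up to 4 mm; it sinks 1 mm per 5 N of push (hard stop at 4.4 mm) and rises again.
- bay (a point): Where the battery's middle belongs, in the scale's axes: 35 mm above the worktop, axis along x, plus end at -x. Thumb scallop for fingers |x| < 19, |y| < 32 mm, floor at z = 26. End rails |x| 19 to 33, 17 mm apart, tops at z = 44. Sprung minus contact at +x must yield 2.3 mm; slanted lead-ins at both ends guide it; home once pressed with 15 N. Rubber feet at x = +-67, y = +-47, tops at z = 49.
- press (a point): Nominal spot to press: top of the shut door at its four grey thumb ribs, 64 mm from the hinge, 7 mm from the free edge, 47 mm above the worktop. Scale's axes. Does not follow the door or the floating body. Just beyond, from x = -37 to -48 mm of the scale, stands the grey sprung catch, top at z = 45. Pressed nearer the hinge the catch needs more force: twice at mid-door, which is too much.
- hinge (a point): Middle of the door's hinge axis (nominal), 34 mm from the scale's centre and 45.5 mm above the worktop; the axis is along the scale's y. The door is a plate 3 mm thick, 25 mm wide (y), 71 mm long from the hinge, with 12 mm deep side skirts and a 10 mm barbed tongue at its free edge on the inner side. Open, it leans back over +x; shut, it reaches over -x.
- door (a joint): Angle (rad) of the battery door: 0 shut, about 2 open, leaning back (stop at 2.2). Its hinge is a little stiff: it stays where left above 1; below, it drops onto the catch, at 0.075, uncaught. Pressed at the thumb ribs, the catch yields slowly; at 13 to 19 N, near 0.035, it lets the door snap down and the force drops by a quarter or more. Caught, it rests within 0.01 of 0.
- cell_mid (a point): Middle of the loose AA battery, a cylinder 14.5 mm thick and 50 mm long, about 30 g: black with a copper-coloured plus end. It lies on a round cork coaster (92 mm wide, 5 mm thick), axis level, this point 12 mm above the worktop. The z axis of the frame runs along the battery towards the copper plus end.
- cell_plus (a point): Tip of the battery's copper-coloured plus end, on its axis, 25 mm from its middle.
- mill: Salt shaker, glass with a grey cap, 44 mm thick and 90 mm high; origin under its centre. Leave it alone.
- glass: Clear drinking glass, 79 mm wide and 90 mm high; origin under its centre. Leave it alone.
- teaspoon: Steel teaspoon, 133 mm long, 28 mm wide and 10 mm high, lying on the worktop; origin under its middle. Leave it alone.

How it is judged:
By the outcome, as a careful person would: the job done as asked, in the order asked, and still so for the second after the job is handed in, with the robot touching nothing.
It also fails if it takes over 70 s, if anything falls off the work surface, if the arm or the gripper's body presses on something with over 40 N, if the wrist force passes 120 N, or if a joint passes its speed limit or range.

## Robot

A 7-joint arm with a two-finger parallel gripper is mounted at the origin on a cart in front of the work surface, level with it; the furniture and walls round the work are solid. World frame = base frame: x ahead of the robot, y to its left, z up, the work surface at z = 0. Lengths are in mm, angles in rad, forces in N, time in s.
With the tool pointing down it reaches from about 425 to 950 mm from the base axis. Payload 16.7 kg.
Tool frame: the origin (TCP) lies at the very end of the fingers, on their centre line; the grasp point (between the pads) lies manip.grip_point_offset behind it (manip.grip_point_offset is the distance from the TCP to the grasp point, in mm); z points along the fingers, y is the line along which they close (so a half turn about z gives the same grasp; the last joint's range is limited). The gripper opens to 94 mm and grips with 3 to 60 N. Pads are 16 mm wide; open, the fingers measure 119 mm over their backs; the gripper's body (75 mm by 177 mm) begins 78 mm behind the grasp point.
Start: joints at [1.034, 0.426, 0.074, 1.606, -0.034, 1.111, -0.067], TCP at [255.22, -624.85, 205.467] pointing down, gripper open.
Joint ranges: [-2.85, 2.85], [-0.5, 2.14], [-1.23, 1.37], [0.21, 2.46], [-1.02, 4.16], [0.16, 2.05], [-2.73, 2.73]. Speed limits (rad/s): [1.89, 1.89, 2.39, 2.39, 3.01, 3.01, 3.01].

## Interface

Orientations are given as a 3x3 rotation matrix whose columns are the frame's x, y, z axes.
In Python, from cell import manip gives the robot as it stands.
- The arm moves only by the tool send_rows, never from a script. Its argument "steps" is a list that holds one entry, the list of rows, each a list of 7 numbers: the turn, a rotation vector about the tool's x, y, z in rad, then the shift along the tool's x, y, z in mm, then the gripper command: -1 is fully open, 1 is shut, values between are in proportion. A call has 1 to 10 rows; each row shifts and turns the commanded pose from where the row before left it, along the tool's axes as they then stand; what a row does not reach is not made up. A row lasts 1/12 s, in which the tool goes at most 41.7 mm and 7.16 degrees, less where a joint would pass 70% of its speed; a pose out of reach is approached as far as the arm can. A call is refused whole if a number of a shift passes 41.7 or a number of a turn 0.125, either way. A call with a gripper value outside its range is refused whole. The fingers move at their own pace and stop on an object; the grip force is fixed at half the most. Time passes only in rows, so rows that do not move let the fingers close. It gives the time, the measured TCP pose, the force, the opening and the grip force at its end, in the units of the state.
- manip.sense(): the state, without advancing time (a new reading comes with each control period).
- manip.camera(name): name is "side" or "top"; returns the picture (384x512x3 uint8, red, green, blue); there is no depth.
- manip.calibration(name): a dict with "K" (3x3 intrinsics, pixels), "pose" (4x4, takes a point from camera to world coordinates). Camera axes: x right, y down, z forward; pixel columns grow to the right and rows downward; lengths in mm; the calibration is good to about 2 mm. A picture is of the moment at which its call begins. calibration takes no time and is no camera call.
- manip.close_job(): hands the job in; it is judged then, once.
Trained networks look in the newest picture that a camera, given by its name, has taken for a name from the list of things; names that differ only in an ending like _2 or _b are one class to them, and where a whole thing is asked for, a point or a joint stands for the part that bears it (a point fixed in the world has none). Each returns a list of dicts, best first, with "conf" (0 to 1); they miss things now and then, are a little off and sometimes report something else, mostly with a low value. They report only what shows in the picture. A call takes as long as a camera call.
- manip.masks_of(target, camera): "pixels" (384x512 bool, what is visible of it) and "xy" ([column, row] as shares, 0 to 1, of the picture: columns of its width, rows of its height, amid what is visible of it).
- manip.place_of(target, camera): "xy" ([column, row] as shares, 0 to 1, of the picture: columns of its width, rows of its height: a listed point, or the origin of a listed thing).
The state is a dict: "t": time; "qpos": joint angles; "qvel": joint speeds; "joint_efforts": joint torques, N m; "tcp_pos": TCP position; "tool_rot": TCP orientation; "force": force on the tool from outside, world axes, zero at the start; "moment": the same for the moment, N m; "width": opening from 0.0 (shut) to 1.0 (fully open); "grasp_force": force on a finger pad.
Only numpy, scipy, OpenCV 4.12 (cv2) and the standard library are available. Lean on these libraries where they do the work, as an engineer would, in place of code of your own. Each camera call takes 0.05 s, during which the arm holds its last target. There are 200 camera calls.

## Working session

There is one attempt and no reset: what is moved stays moved. The work goes in short steps, Python scripts to look and compute and a tool call to move; the robot and the scene stay as the last step left them, time stands still between calls to the robot, and variables do not carry over. Pictures are saved under pics/ and viewed, at most 10 in all, crops included, and the job is handed in when it is done.

Besides the shell and the picture viewer there is one more tool, called after "Call:" as name([rows], argument=value, ...), one row to a line, values as JSON. send_rows: Moves the arm, as the interface text tells. Its arguments: {"type":"object","properties":{"steps":{"type":"array","items":{"type":"array","items":{"type":"array","items":{"type":"number"}}}}},"required":["steps"]}

```bash
ls; mkdir -p pics
cat > h.py <<'E'
from cell import manip
import numpy as np, cv2
def ray(cam,xy):
    c=manip.calibration(cam);K=np.array(c["K"]);T=np.array(c["pose"])
    d=np.linalg.inv(K)@[xy[0]*512,xy[1]*384,1];d=T[:3,:3]@d
    return T[:3,3],d/np.linalg.norm(d)
def tri(a,b):
    (p,d),(q,e)=a,b
    s=np.linalg.lstsq(np.c_[d,-e],q-p,rcond=None)[0]
    x,y=p+s[0]*d,q+s[1]*e
    return (x+y)/2,np.linalg.norm(x-y)
def atz(r,z): return r[0]+r[1]*(z-r[0][2])/r[1][2]
def proj(cam,P):
    c=manip.calibration(cam);T=np.linalg.inv(np.array(c["pose"]))
    v=np.array(c["K"])@(T[:3,:3]@np.array(P)+T[:3,3]);return v[:2]/v[2]
E
python3 - <<'E'
from h import *
np.set_printoptions(precision=1,suppress=True)
print(manip.grip_point_offset, manip.sense())
ims=[]
for c in("side","top"):
    im=manip.camera(c);cv2.imwrite(f"pics/{c}0.png",cv2.resize(im[:,:,::-1],(768,576)))
    print(c,np.array(manip.calibration(c)["pose"])[:3])
for t in "scale bay press hinge cell_mid cell_plus mill glass teaspoon".split():
    r={c:manip.place_of(t,c)[:2] for c in("side","top")}
    print(t,{c:[(np.round(np.array(o["xy"])*[512,384],1),round(o["conf"],2)) for o in v] for c,v in r.items()})
    if r["side"] and r["top"]: print("   ",*tri(ray("side",r["side"][0]["xy"]),ray("top",r["top"][0]["xy"])))
E
```

```text
pics
18.8 {'t': 0.0, 'qpos': array([ 1. ,  0.4,  0.1,  1.6, -0. ,  1.1, -0.1]), 'qvel': array([ 0., -0.,  0., -0., -0.,  0.,  0.]), 'joint_efforts': array([ -0. , -93.6,   3.7, -45.4,  -0. ,   0. ,   0. ]), 'tcp_pos': array([ 255. , -624.5,  204.8]), 'tool_rot': array([[ 0.9,  0.4, -0. ],
       [ 0.4, -0.9,  0. ],
       [-0. , -0. , -1. ]]), 'force': array([-0.1,  0.2, -0.6]), 'moment': array([-0.1, -0. ,  0. ]), 'grasp_force': 0.0, 'width': 0.9972922921235503}
side [[   1.    -0.     0.   521.4]
 [  -0.    -0.4    0.9 -914. ]
 [  -0.    -0.9   -0.4  523.2]]
top [[   0.    -1.     0.1  338.5]
 [  -1.    -0.    -0.    59.6]
 [   0.    -0.1   -1.  1593.4]]
scale {'side': [(array([238.1, 187.3]), 0.76)], 'top': [(array([210.1, 208. ]), 0.96)]}
    [521.3 206.6   8. ] 4.618403818866776
bay {'side': [(array([240.7, 178.5]), 0.59)], 'top': [(array([207.4, 210.1]), 0.83), (array([222.1, 147.2]), 0.42)]}
    [521.  213.   36.2] 14.636369029564836
press {'side': [(array([228.6, 176.1]), 0.7)], 'top': [(array([211. , 218.8]), 0.68)]}
    [486.4 199.5  52.1] 3.740967581927429
hinge {'side': [(array([250.8, 173.1]), 0.84)], 'top': [(array([200.5, 195.4]), 0.79)]}
    [560.9 234.3  47.1] 4.2362379978411
cell_mid {'side': [(array([209.3, 231.2]), 0.4)], 'top': [(array([302.2, 232.7]), 0.61)]}
    [443.5 -88.5  17.8] 3.1889910868392164
cell_plus {'side': [(array([205.5, 234.3]), 0.47)], 'top': [(array([304.4, 237.1]), 0.53)]}
    [431.9 -95.6  12.6] 0.7153391241408026
mill {'side': [(array([298.4, 193.2]), 0.63)], 'top': [(array([223.3, 147.9]), 0.62)]}
    [721.  168.1   0.9] 5.257943183884403
glass {'side': [(array([281.3, 167.5]), 0.56)], 'top': []}
teaspoon {'side': [(array([226.4, 287.5]), 0.57)], 'top': []}
```

View pics/side0.png

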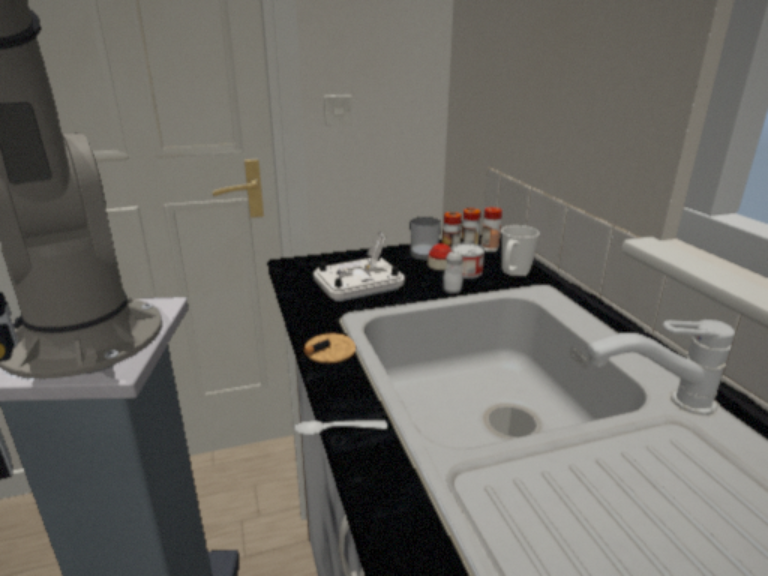

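View pics/top0.png

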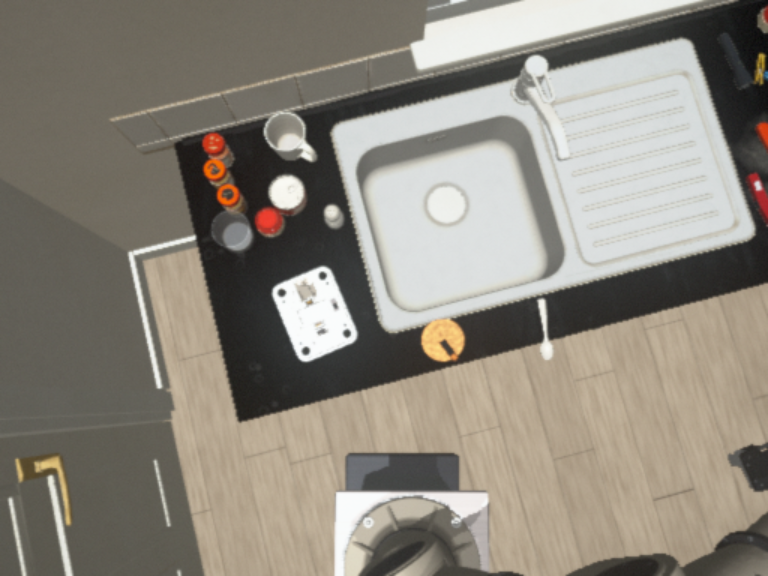

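The side picture shows the scale at (358,277), its door open at (378,247), the coaster with the battery at (330,347), and the spoon at (340,425). The top picture shows the scale at (315,313), the battery at (449,348) and the shaker at (334,215). I'll take zoomed crops next.

Run:
```python
from h import *
np.set_printoptions(precision=1,suppress=True)
a=manip.camera("top")[:,:,::-1];b=manip.camera("side")[:,:,::-1]
print(manip.calibration("top")["K"],manip.calibration("side")["K"])
C=[a[172:247,176:244],a[208:244,278:314],b[152:204,204:274],b[220:245,200:240]]
W=[400,400,400,400]
up=[cv2.resize(c,(400,300),interpolation=cv2.INTER_CUBIC) for c in C]
# keep aspect for sizes
cv2.imwrite("pics/crop1.png",np.vstack([np.hstack(up[:2]),np.hstack(up[2:])]))
for c in("top","side"):
  for t in("cell_mid","scale","door"):
    m=manip.masks_of(t,c)
    for o in m[:2]:
        p=o["pixels"];ys,xs=np.nonzero(p);v=np.cov(np.c_[xs,ys].T);w,V=np.linalg.eigh(v)
        print(c,t,o["conf"],p.sum(),xs.mean(),ys.mean(),xs.min(),xs.max(),ys.min(),ys.max(),w,V[:,1])
```

```text
[[495.3   0.  259.8]
 [  0.  495.3 194.4]
 [  0.    0.    1. ]] [[364.4   0.  251.3]
 [  0.  364.4 190.9]
 [  0.    0.    1. ]]
top scale 0.92 2199 209.28922237380627 209.02592087312414 183 236 179 239 [137.  236.6] [0.4 0.9]
top door 0.58 115 201.64347826086956 192.71304347826086 196 207 186 199 [ 6.1 14.4] [0.4 0.9]
top door 0.24 2268 209.0273368606702 208.99911816578484 182 236 178 240 [142.8 243.2] [0.4 0.9]
side cell_mid 0.62 94 211.27659574468086 230.37234042553192 203 219 226 235 [ 2.6 23. ] [-0.9  0.4]
side cell_mid 0.6 143 250.85314685314685 164.72727272727272 246 257 155 175 [ 4.9 28.6] [-0.4  0.9]
side scale 0.98 1265 239.1897233201581 183.35177865612647 209 268 157 199 [ 60.8 232.4] [-1.   0.2]
```

View pics/crop1.png

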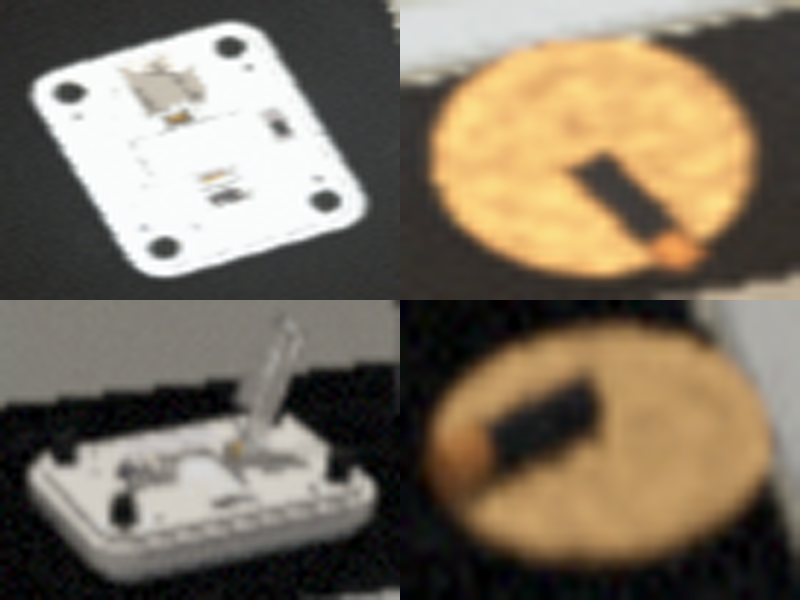

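The crops show all four feet, the open door on the hinge side (top-right in side view), and the copper end of the battery towards the robot. I'll fit the poses by blob.

```bash
cat > fit.py <<'E'
from h import *
from scipy.optimize import least_squares
np.set_printoptions(precision=2,suppress=True)
def blobs(im,m,lo=6,hi=60):
    n,l,s,c=cv2.connectedComponentsWithStats(m.astype(np.uint8))
    return [(c[i],s[i,4]) for i in range(1,n) if lo<=s[i,4]<=hi]
def scale_fit():
    im=manip.camera("top");g=im.mean(2)
    x0,y0,x1,y1=176,172,244,247
    sub=g[y0:y1,x0:x1]
    W=(sub>150).astype(np.uint8)
    hull=cv2.convexHull(cv2.findNonZero(W));M=np.zeros_like(W);cv2.fillConvexPoly(M,hull,1);M=cv2.erode(M,np.ones((3,3)))
    bl=blobs(sub,(sub<110)&(M>0),8,60)
    # darkness-weighted centroids
    out=[]
    for c,a in bl:
        cx,cy=np.round(c).astype(int);ys,xs=np.mgrid[cy-4:cy+5,cx-4:cx+5]
        w=np.clip(200-sub[cy-4:cy+5,cx-4:cx+5],0,None);out.append([(w*xs).sum()/w.sum()+x0,(w*ys).sum()/w.sum()+y0,a])
    return np.array(out)
def cell_rays():
    r={}
    for cam,(x0,y0,x1,y1) in dict(top=(278,208,314,244),side=(198,218,242,247)).items():
        im=manip.camera(cam).astype(int)[y0:y1,x0:x1]
        r[cam]=im
    return r
E
python3 - <<'E'
from fit import *
f=scale_fit();print(f)
r=cell_rays()
im=r["top"];print("R top");print(im[8:34,12:34,0]);print("B top");print(im[8:34,12:34,2])
E
```

```text
[[214.71 183.36  14.  ]
 [187.38 194.77  15.  ]
 [230.95 221.82  15.  ]
 [203.46 233.54  15.  ]]
R top
[[243 234 233 234 239 239 238 238 241 240 238 241 239 233 208 137  74  59
   53  55  59  57]
 [234 232 240 245 246 242 238 240 242 238 233 239 241 237 229 182 117  70
   57  57  56  58]
 [227 235 246 250 250 246 243 244 243 241 242 248 248 239 231 224 182 112
   63  54  55  59]
 [234 243 247 249 250 249 247 244 243 247 249 250 250 247 240 237 231 162
   83  58  58  60]
 [244 247 248 245 247 248 242 239 240 246 248 247 249 249 247 243 237 202
  121  65  56  56]
 [246 246 243 238 244 246 242 240 239 244 246 243 247 250 250 247 243 240
  172  82  59  55]
 [248 246 239 225 238 245 244 240 240 242 242 240 246 250 249 246 244 239
  192 110  64  56]
 [249 248 240 222 229 239 242 236 237 242 243 241 242 245 247 246 242 232
  215 136  68  56]
 [246 247 243 236 238 243 243 240 243 248 250 248 245 245 245 243 241 238
  240 172  78  55]
 [245 246 246 246 246 242 237 241 247 249 248 246 243 242 241 244 245 246
  245 182  83  59]
 [247 247 247 245 239 195 155 215 239 240 237 240 241 242 243 247 2
[... 3146 characters left out ...]
7  58  66  95 113 124 114  80
   51  44  42  42]
 [130 131 133 126 120 131 127  98  69  58  59  57  64  81 109 120  91  54
   43  44  39  39]
 [131 135 134 129 127 130 124 116  90  67  59  67  74  73  87  81  58  47
   43  44  42  43]
 [125 127 126 125 126 127 122 120 117  92  73  78  84  80  73  55  45  43
   44  44  45  41]
 [121 126 128 124 121 126 125 124 123 118  89  77  83  81  71  50  45  42
   40  42  40  43]
 [108 115 119 116 119 124 131 124 115 109  84  67  71  69  57  45  46  42
   40  38  42  39]
 [ 60  71  85  93 102 108 115 100  83  62  50  52  54  52  47  50  47  44
   41  44  45  44]
 [ 41  44  51  48  54  56  57  50  45  40  39  42  44  46  42  43  45  49
   48  69  75  75]]
```

```bash
cat >> fit.py <<'E'
def fit_feet(f,z):
    P=np.array([atz(ray("top",[a[0]/512+.5/512,a[1]/384+.5/384]),z)[:2] for a in f])
    c=P.mean(0);L=np.array([[67,47],[67,-47],[-67,47],[-67,-47]],float)
    def res(p):
        R=np.array([[np.cos(p[2]),-np.sin(p[2])],[np.sin(p[2]),np.cos(p[2])]])
        Q=L*p[3]@R.T+p[:2]
        D=np.linalg.norm(P[:,None]-Q[None],axis=2);j=D.argmin(1)
        return (P-Q[j]).ravel()
    s=least_squares(res,[*c,0.44,1]);return s.x,s.fun
def fit_cell(cam,im,x0,y0,p0,z=12,fl=True):
    B=im[:,:,2].astype(float);H,Wd=B.shape;S=8
    def render(p):
        d=np.array([np.cos(p[2]),np.sin(p[2])]);n=np.array([-d[1],d[0]])
        q=[proj(cam,[*(np.array(p[:2])+a*25*d+b*7.25*n),z]) for a,b in((1,1),(1,-1),(-1,-1),(-1,1))]
        q=(np.array(q)-[x0,y0])*S  # pixel edges at integers
        m=np.zeros((H*S,Wd*S),np.uint8);cv2.fillConvexPoly(m,np.round((q-.5)*16).astype(np.int32),255,shift=4)
        m=cv2.GaussianBlur(m.astype(float)/255,(0,0),0.5*S)
        return m.reshape(H,S,Wd,S).mean((1,3))
    return B,render
E
python3 - <<'E'
from fit import *
from scipy.optimize import minimize
f=scale_fit()
for z in(41,49): print("feet",z,*fit_feet(f,z))
r=cell_rays()
im=r["top"];x0,y0=278,208
B,ren=fit_cell("top",im,x0,y0,None)
# keep pixels inside coaster: fill of convex hull of bright cork
cork=((im[:,:,0]>150)).astype(np.uint8)
cork[:10]=cork[:10] 
M=np.zeros_like(cork);yy,xx=np.mgrid[0:36,0:36]
keep=(im[:,:,0]-im[:,:,2]>60).astype(np.uint8)
hull=cv2.convexHull(cv2.findNonZero(keep));cv2.fillConvexPoly(M,hull,1);M=cv2.erode(M,np.ones((3,3)))>0
def cost(p):
    m=ren(p);return (((120-60*m)-B)[M]**2).mean()
best=min((minimize(cost,[x,y,a],method="Nelder-Mead",options=dict(initial_simplex=[[x,y,a],[x+5,y,a],[x,y+5,a],[x,y,a+.15]])) for x,y,a in((443,-88,3.6),(440,-92,3.8),(446,-90,3.7))),key=lambda s:s.fun)
print("cell",best.x,np.degrees(best.x[2]),best.fun)
# side residual for the cell: centroid
s=manip.masks_of("cell_mid","side")
print(proj("side",[*best.x[:2],12]),proj("top",[*best.x[:2],12]),[(o["conf"],np.array(o["xy"])*[512,384]) for o in s])
sx=fit_feet(f,41)[0]
print("scale centre in side",proj("side",[*sx[:2],32]))
R=lambda a:np.array([[np.cos(a),-np.sin(a)],[np.sin(a),np.cos(a)]])
for q in([67,47],[67,-47],[-67,47],[-67,-47]): print("foot side pred",proj("side",[*(sx[:2]+R(sx[2])@q),41]))
im=manip.camera("side");g=im.mean(2)[152:204,204:274]
n,l,st,c=cv2.connectedComponentsWithStats((g<85).astype(np.uint8));print([(c[i]+[204.5,152.5],st[i,4]) for i in range(1,n) if 8<st[i,4]<200])
print("tool yaw",np.degrees(np.arctan2(*manip.sense()["tool_rot"][[1,0],0])),manip.sense()["t"])
E
```

```text
feet 41 [517.36 205.3    0.41   0.99] [-0.05  0.    0.1   0.06 -0.03  0.07 -0.01 -0.13]
feet 49 [516.44 204.54   0.41   0.99] [-0.05  0.    0.1   0.06 -0.03  0.07 -0.01 -0.13]
cell [442.97 -80.14   3.78] 216.46387646971672 40.63953885919825
[210.01 231.34] [299.48 233.48] [(0.67, array([210.59, 228.29]))]
scale centre in side [237.49 180.88]
foot side pred [249.52 170.36]
foot side pred [261.72 180.  ]
foot side pred [213.64 176.85]
foot side pred [224.02 187.36]
[(array([225.62, 188.74]), np.int32(17))]
tool yaw 22.212820200823142 1.8
```

Call:
send_rows([
  [[0, 0, 0, 25, -29, 0, -1], [0, 0, 0, 25, -29, 0, -1], [0, 0, 0, 25, -29, 0, -1], [0, 0, 0, 25, -29, 0, -1], [0, 0, 0, 25, -29, 0, -1], [0, 0, 0, 25, -29, 0, -1], [0, 0, 0, 25, -29, 0, -1], [0, 0, 0, 25, -29, 0, -1], [0, 0, 0, 25, -29, 0, -1], [0, 0, 0, 25, -29, 0, -1]],
])

```text
t: 2.63
tcp_pos: [377.2, -260.2, 205.8]
tool_rot: [[0.926, 0.378, 0.001], [0.378, -0.926, -0.001], [0.0, 0.001, -1.0]]
force: [1.5, -0.4, 0.5]
width: 1.005
grasp_force: 0.0
```

Call:
send_rows([
  [[0, 0, 0, 25, -29, 10, -1], [0, 0, 0, 25, -29, 15, -1], [0, 0, 0, 25, -29, 15, -1], [0, 0, 0, 25, -29, 15, -1], [0, 0, 0, 20, -20, 15, -1], [0, 0, -0.1, 0, 0, 10, 0.2], [0, 0, -0.1, 0, 0, 0, 0.2], [0, 0, -0.05, 0, 0, 0, 0.2], [0, 0, 0, 0, 0, 0, 0.2]],
])

```text
t: 3.38
tcp_pos: [436.7, -90.4, 125.4]
tool_rot: [[0.802, 0.598, -0.0], [0.598, -0.802, 0.0], [-0.0, -0.0, -1.0]]
force: [0.5, 0.7, 0.9]
width: 0.751
grasp_force: 0.0
```

```bash
cat >> h.py <<'E'
def to(x,y,z,yawdeg=None):
    s=manip.sense();R=s["tool_rot"];d=R.T@(np.array([x,y,z])-s["tcp_pos"])
    yaw=np.degrees(np.arctan2(R[1,0],R[0,0]))
    print("t",round(s["t"],2),"tcp",s["tcp_pos"].round(2),"yaw",yaw.round(2),"tilt",R[:,2].round(3),"F",s["force"].round(2),"w",round(s["width"],3),"gf",s["grasp_force"],"q",s["qpos"].round(2))
    print("shift tool",d.round(2),"turnz",None if yawdeg is None else -np.radians(yawdeg-yaw).round(4))
E
python3 -c "
from h import *
to(443,-80.1,60,36.5)"
```

```text
t 3.38 tcp [436.68 -90.39 125.37] yaw 36.72 tilt [-0.  0. -1.] F [0.5  0.66 0.95] w 0.751 gf 0.0 q [ 0.38  0.17 -0.35  2.16  0.08  0.82 -0.95]
shift tool [11.22 -4.45 65.37] turnz 0.0038
```

Call:
send_rows([
  [[0, 0, 0, 5.6, -2.2, 30, 0.2], [0, 0, 0, 5.6, -2.2, 30, 0.2], [0, 0, 0, 0, 0, 30, 0.2], [0, 0, 0, 0, 0, 18, 0.2], [0, 0, 0, 0, 0, 6, 0.2], [0, 0, 0, 0, 0, 4, 0.2], [0, 0, 0, 0, 0, 0, 0.2]],
])

```text
t: 3.97
tcp_pos: [443.3, -80.4, 7.7]
tool_rot: [[0.804, 0.595, -0.0], [0.595, -0.804, 0.0], [0.0, -0.0, -1.0]]
force: [-0.7, 0.9, 0.1]
width: 0.4
grasp_force: 0.0
```

```bash
python3 -c "
from h import *
to(443,-80.1,6.5,36.5)"
```

```text
t 3.97 tcp [443.28 -80.43   7.65] yaw 36.48 tilt [-0.  0. -1.] F [-0.73  0.94  0.06] w 0.4 gf 0.0 q [ 0.3   0.38 -0.31  2.24  0.22  0.55 -1.11]
shift tool [-0.03 -0.43  1.15] turnz -0.0003
```

Call:
send_rows([
  [[0, 0, 0, 0, -0.4, 0.8, 0.2], [0, 0, 0, 0, 0, 0, 1], [0, 0, 0, 0, 0, 0, 1], [0, 0, 0, 0, 0, 0, 1], [0, 0, 0, 0, 0, 0, 1], [0, 0, 0, 0, 0, 0, 1], [0, 0, 0, 0, 0, 0, 1], [0, 0, 0, 0, 0, 0, 1]],
])

```text
t: 4.63
tcp_pos: [443.1, -80.2, 7.0]
tool_rot: [[0.804, 0.595, 0.001], [0.595, -0.804, -0.0], [0.0, 0.001, -1.0]]
force: [-2.2, -1.4, 7.8]
width: 0.143
grasp_force: 30.0
```

```bash
python3 -c "
from h import *
to(443,-80.1,6.5,36.5)"
```

```text
t 4.63 tcp [443.14 -80.19   7.05] yaw 36.53 tilt [ 0.001 -0.    -1.   ] F [-2.17 -1.4   7.85] w 0.143 gf 30.000018775463104 q [ 0.3   0.38 -0.31  2.24  0.22  0.55 -1.11]
shift tool [-0.06 -0.16  0.55] turnz 0.0005
```

Call:
send_rows([
  [[0, 0, 0, 0, 0, 0, 0.4], [0, 0, 0, 0, 0, 0, 0.4], [0, 0, 0, 0, 0, 0, 0.4], [0, 0, 0, 0, 0, -20, 0.3], [0, 0, 0, 0, 0, -30, 0.2], [0, 0, 0, 10, -30, -20, 0.2], [0, 0, 0, 20, -35, 0, 0.2], [0, 0, 0, 20, -35, 0, 0.2], [0, 0, 0, 20, -35, 0, 0.2]],
])

```text
t: 5.38
tcp_pos: [418.4, 71.3, 77.3]
tool_rot: [[0.804, 0.594, 0.001], [0.594, -0.804, -0.0], [0.001, 0.001, -1.0]]
force: [1.3, 0.2, -0.3]
width: 0.399
grasp_force: 0.0
```

```bash
cat >> fit.py <<'E'
from scipy.optimize import minimize
def cell_top():
    im=manip.camera("top").astype(int)[208:244,278:314]
    B,ren=fit_cell("top",im,278,208,None)
    M=np.zeros((36,36),np.uint8)
    keep=(im[:,:,0]-im[:,:,2]>60).astype(np.uint8)
    cv2.fillConvexPoly(M,cv2.convexHull(cv2.findNonZero(keep)),1);M=cv2.erode(M,np.ones((3,3)))>0
    cost=lambda p:(((120-60*ren(p))-B)[M]**2).mean()
    return min((minimize(cost,[x,y,a],method="Nelder-Mead",options=dict(initial_simplex=[[x,y,a],[x+5,y,a],[x,y+5,a],[x,y,a+.15]])) for x,y,a in((443,-88,3.6),(440,-80,3.8),(446,-80,3.7))),key=lambda s:s.fun)
E
python3 - <<'E'
from fit import *
b=cell_top();print(b.x,np.degrees(b.x[2]),b.fun)
a=np.radians(36.5);d=b.x[:2]-[443.14,-80.19];print("offset seen-finger: tool x",d@[np.cos(a),np.sin(a)],"tool y",d@[np.sin(a),-np.cos(a)])
im=manip.camera("top")[:,:,::-1];cv2.imwrite("pics/top1.png",cv2.resize(im[195:255,250:330],(640,480),interpolation=cv2.INTER_CUBIC))
to(b.x[0],b.x[1],60,36.5)
E
```

```text
[443.04 -79.87   3.84] 219.88357752569615 395.0420037869151
offset seen-finger: tool x 0.1077253054754357 tool y -0.31714014476934466
t 5.48 tcp [418.24  75.63  77.2 ] yaw 36.94 tilt [ 0.  0. -1.] F [ 0.59 -1.36  0.67] w 0.397 gf 0.0 q [ 0.08  0.23 -0.45  2.24  0.15  0.7  -1.41]
shift tool [-73.67 139.2   16.96] turnz 0.0077
```

View pics/top1.png

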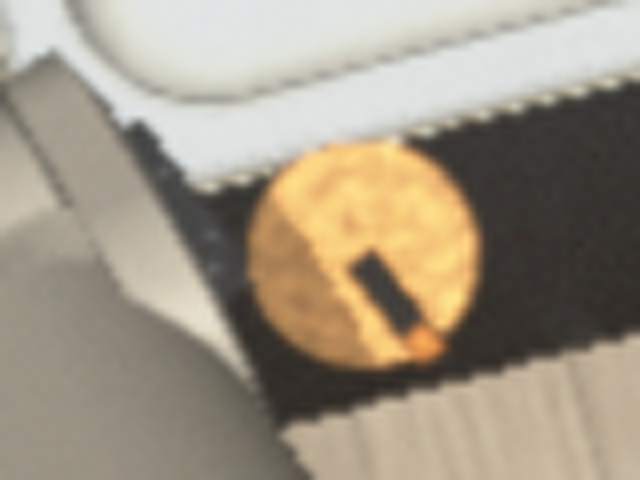

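The picture shows the battery undisturbed on the coaster at (393,300), copper end at (425,345); the arm's shadow only spoils the fit slightly. The camera agrees with the finger centring to 0.3 mm, so I'll regrasp.

Call:
send_rows([
  [[0, 0, 0, -18.4, 34.8, 0, 0.2], [0, 0, 0, -18.4, 34.8, 0, 0.2], [0, 0, 0, -18.4, 34.8, 0, 0.2], [0, 0, 0, -18.4, 34.8, 16, 0.2], [0, 0, 0, 0, 0, 30, 0.2], [0, 0, 0, 0, 0, 15, 0.2], [0, 0, 0, 0, 0, 5, 0.2], [0, 0, 0, 0, 0, 4.6, 0.2], [0, 0, 0, 0, 0, 0, 0.2], [0, 0, 0, 0, 0, 0, 0.2]],
])

```text
t: 6.32
tcp_pos: [442.7, -84.4, 7.0]
tool_rot: [[0.803, 0.596, 0.001], [0.596, -0.803, -0.0], [0.001, 0.0, -1.0]]
force: [0.5, 0.0, 0.6]
width: 0.4
grasp_force: 0.0
```

```bash
python3 -c "
from h import *
to(443.1,-80.1,6.2,36.5)"
```

```text
t 6.32 tcp [442.73 -84.44   7.02] yaw 36.59 tilt [ 0.001 -0.    -1.   ] F [0.47 0.05 0.57] w 0.4 gf 0.0 q [ 0.31  0.39 -0.31  2.24  0.22  0.55 -1.1 ]
shift tool [ 2.89 -3.26  0.82] turnz 0.0015
```

Call:
send_rows([
  [[0, 0, 0, 2.9, -3.3, 0.9, 0.2], [0, 0, 0, 0, 0, 0, 1], [0, 0, 0, 0, 0, 0, 1], [0, 0, 0, 0, 0, 0, 1], [0, 0, 0, 0, 0, 0, 1], [0, 0, 0, 0, 0, 0, 1], [0, 0, 0, 0, 0, 0, 1]],
])

```text
t: 6.9
tcp_pos: [442.9, -80.5, 5.7]
tool_rot: [[0.803, 0.595, 0.0], [0.595, -0.803, 0.0], [0.0, 0.0, -1.0]]
force: [-0.5, 0.7, 5.4]
width: 0.144
grasp_force: 30.0
```

Call:
send_rows([
  [[0, 0, 0, 0, 0, -6, 1], [0, 0, 0, 0, 0, -20, 1], [0, 0, 0, 0, 0, -35, 1], [0, 0, 0, 0, 0, -35, 1], [0, 0, 0, 0, 0, -30, 1], [0, 0, 0, 0, 0, 0, 1]],
])

```text
t: 7.4
tcp_pos: [445.3, -80.6, 137.0]
tool_rot: [[0.804, 0.595, 0.007], [0.595, -0.804, -0.001], [0.005, 0.005, -1.0]]
force: [1.3, 0.5, 0.1]
width: 0.143
grasp_force: 30.0
```

Run:
```python
from fit import *
to(517.4,205.3,110,23.5)
im=manip.camera("side");s=manip.sense()
t=proj("side",s["tcp_pos"]);print("tcp px",t)
x,y=int(t[0])-30,int(t[1])-25
cv2.imwrite("pics/side1.png",cv2.resize(im[y:y+45,x:x+60,::-1],(720,540),interpolation=cv2.INTER_CUBIC))
print(x,y)
```

```text
t 7.4 tcp [445.28 -80.65 136.98] yaw 36.53 tilt [ 0.01 -0.   -1.  ] F [1.32 0.54 0.13] w 0.143 gf 29.999487698078156 q [ 0.38  0.16 -0.37  2.14  0.08  0.84 -0.98]
shift tool [ 228.03 -186.97   27.14] turnz 0.2275
tcp px [208.16 189.71]
178 164
```

View pics/side1.png

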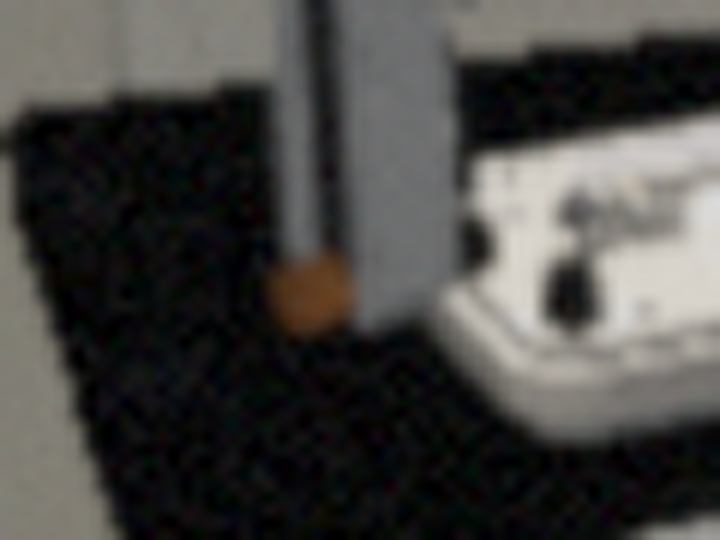

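The side picture shows the battery held level across the finger tips, its copper end at (310,295) pointing to -x. Next I'll carry it to the bay.

Call:
send_rows([
  [[0, 0, 0, 15, -12, 0, 1], [0, 0, 0, 25, -20.5, 0, 1], [0, 0, 0, 28, -23, 0, 1], [0, 0, 0, 28, -23, 0, 1], [0, 0, 0, 28, -23, 0, 1], [0, 0, 0, 28, -23, 0, 1], [0, 0, 0, 28, -23, 0, 1], [0, 0, 0, 28, -23, 0, 1], [0, 0, 0, 20, -16.5, 0, 1], [0, 0, 0, 0, 0, 0, 1]],
])

```text
t: 8.28
tcp_pos: [514.1, 211.4, 130.7]
tool_rot: [[0.8, 0.6, -0.001], [0.6, -0.8, 0.003], [0.001, -0.003, -1.0]]
force: [-1.3, 0.5, 0.5]
width: 0.145
grasp_force: 30.0
```

Call:
send_rows([
  [[0, 0, 0.076, 0, 0, 0, 1], [0, 0, 0.076, 0, 0, 0, 1], [0, 0, 0.075, 0, 0, 0, 1], [0, 0, 0, 0, 0, 0, 1]],
])

```text
t: 8.62
tcp_pos: [513.9, 205.1, 130.6]
tool_rot: [[0.918, 0.396, -0.002], [0.396, -0.918, -0.001], [-0.002, -0.0, -1.0]]
force: [-0.2, -1.5, -0.1]
width: 0.143
grasp_force: 30.0
```

Run:
```python
from fit import *
to(517.4,205.3,80,23.5)
f=scale_fit();print(f)
for t in("bay","hinge","press"):
    print(t,[(o["conf"],np.array(o["xy"])*[512,384]) for o in manip.place_of(t,"side")[:2]])
```

```text
t 8.62 tcp [513.9  205.09 130.62] yaw 23.31 tilt [-0. -0. -1.] F [-0.22 -1.46 -0.09] w 0.143 gf 30.000409483909607 q [-0.12  0.35 -0.45  1.93  0.19  0.91 -1.83]
shift tool [ 3.38  1.2  50.61] turnz -0.0032
[]
bay [(0.94, array([236.49, 179.71]))]
hinge [(0.71, array([249.6 , 173.99]))]
press [(0.7, array([228.4 , 177.72]))]
```

Call:
send_rows([
  [[0, 0, 0, 3.4, 1.2, 20, 1], [0, 0, 0, 0, 0, 30, 1], [0, 0, 0, 0, 0, 20, 1], [0, 0, 0, 0, 0, 5, 1], [0, 0, 0, 0, 0, 0, 1]],
])

```text
t: 9.23
tcp_pos: [517.2, 205.4, 55.3]
tool_rot: [[0.916, 0.4, -0.003], [0.4, -0.916, -0.001], [-0.003, -0.0, -1.0]]
force: [-0.0, 0.8, -0.6]
width: 0.142
grasp_force: 30.0
```

Run:
```python
from fit import *
f=[[214.71,183.36],[187.38,194.77],[230.95,221.82],[203.46,233.54]]
for z in(41,45): print(fit_feet(f,z)[0],np.degrees(fit_feet(f,z)[0][2]))
to(517.4,205.3,50,23.5)
im=manip.camera("side")
cv2.imwrite("pics/side2.png",cv2.resize(im[148:206,200:277,::-1],(770,580),interpolation=cv2.INTER_CUBIC))
```

```text
[517.35 205.3    0.41   0.99] 23.536059902555635
[516.89 204.92   0.41   0.99] 23.536059900946068
t 9.23 tcp [517.23 205.4   55.35] yaw 23.6 tilt [-0. -0. -1.] F [-0.03  0.77 -0.57] w 0.142 gf 29.999619126319885 q [-0.15  0.45 -0.42  1.97  0.26  0.77 -1.88]
shift tool [0.13 0.17 5.35] turnz 0.0017
```

View pics/side2.png

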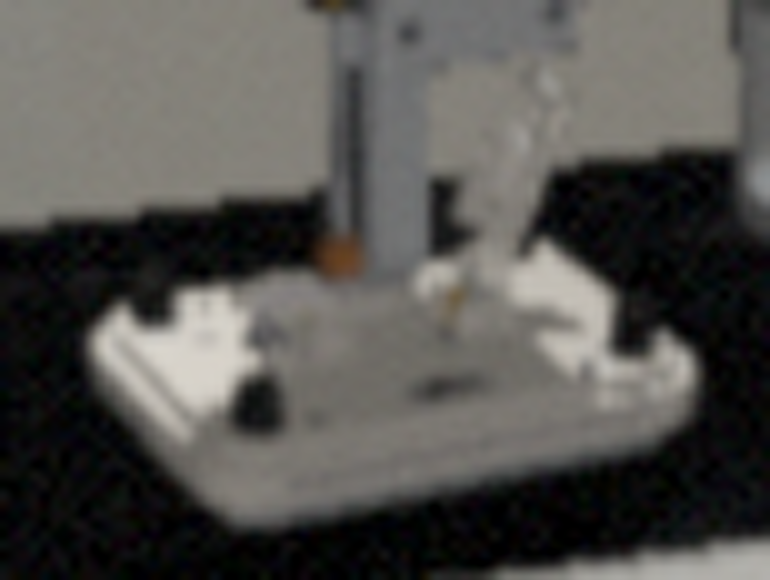

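The side picture shows the battery poised above the bay, copper end at (338,255). The door at (520,150) is clear of the gripper, so I'll descend and watch the force.

Call:
send_rows([
  [[0, 0, 0, 0, 0, 3, 1], [0, 0, 0, 0, 0, 3, 1], [0, 0, 0, 0, 0, 2, 1], [0, 0, 0, 0, 0, 2, 1], [0, 0, 0, 0, 0, 1, 1], [0, 0, 0, 0, 0, 0, 1]],
])

```text
t: 9.78
tcp_pos: [518.1, 205.8, 45.5]
tool_rot: [[0.917, 0.399, 0.0], [0.399, -0.917, 0.0], [0.0, -0.0, -1.0]]
force: [-0.1, -0.1, 0.3]
width: 0.146
grasp_force: 30.0
```

Call:
send_rows([
  [[0, 0, 0, 0, 0, 1, 1], [0, 0, 0, 0, 0, 1, 1], [0, 0, 0, 0, 0, 0, 1]],
])

```text
t: 10.03
tcp_pos: [518.1, 205.8, 43.4]
tool_rot: [[0.917, 0.399, -0.0], [0.399, -0.917, -0.0], [-0.0, -0.0, -1.0]]
force: [-0.5, 0.6, 0.0]
width: 0.144
grasp_force: 30.0
```

Call:
send_rows([
  [[0, 0, 0, 0, 0, 1, 1], [0, 0, 0, 0, 0, 1, 1], [0, 0, 0, 0, 0, 0, 1]],
])

```text
t: 10.28
tcp_pos: [518.0, 205.8, 41.3]
tool_rot: [[0.917, 0.399, -0.0], [0.399, -0.917, -0.0], [-0.0, -0.0, -1.0]]
force: [0.2, -0.0, 0.1]
width: 0.146
grasp_force: 30.0
```

Call:
send_rows([
  [[0, 0, 0, 0, 0, 1, 1], [0, 0, 0, 0, 0, 1, 1], [0, 0, 0, 0, 0, 0, 1]],
])

```text
t: 10.53
tcp_pos: [518.0, 205.7, 39.3]
tool_rot: [[0.917, 0.399, -0.0], [0.399, -0.917, -0.0], [-0.0, -0.0, -1.0]]
force: [-0.9, -0.7, 0.7]
width: 0.143
grasp_force: 30.0
```

Call:
send_rows([
  [[0, 0, 0, 0, 0, 1, 1], [0, 0, 0, 0, 0, 1, 1], [0, 0, 0, 0, 0, 0, 1]],
])

```text
t: 10.78
tcp_pos: [518.0, 205.7, 37.3]
tool_rot: [[0.917, 0.399, -0.0], [0.399, -0.917, -0.0], [-0.0, -0.0, -1.0]]
force: [-0.7, -0.9, 1.7]
width: 0.147
grasp_force: 30.0
```

Call:
send_rows([
  [[0, 0, 0, 0, 0, 1, 1], [0, 0, 0, 0, 0, 0, 1]],
])

```text
t: 10.95
tcp_pos: [518.1, 205.8, 36.4]
tool_rot: [[0.917, 0.399, -0.0], [0.399, -0.917, 0.0], [-0.0, -0.0, -1.0]]
force: [-1.1, -0.4, 2.1]
width: 0.143
grasp_force: 30.0
```

Call:
send_rows([
  [[0, 0, 0, 0, 0, 1, 1], [0, 0, 0, 0, 0, 0, 1]],
])

```text
t: 11.12
tcp_pos: [518.2, 205.9, 35.5]
tool_rot: [[0.917, 0.399, 0.0], [0.399, -0.917, 0.0], [0.0, -0.0, -1.0]]
force: [-0.7, -0.5, 4.3]
width: 0.145
grasp_force: 30.0
```

Call:
send_rows([
  [[0, 0, 0, 0, 0, 1, 1], [0, 0, 0, 0, 0, 0, 1]],
])

```text
t: 11.28
tcp_pos: [517.9, 205.8, 34.3]
tool_rot: [[0.917, 0.399, -0.0], [0.399, -0.917, -0.0], [-0.0, -0.0, -1.0]]
force: [-0.6, -0.3, -0.0]
width: 0.141
grasp_force: 30.0
```

Call:
send_rows([
  [[0, 0, 0, 0, 0, 1, 1], [0, 0, 0, 0, 0, 0, 1]],
])

```text
t: 11.45
tcp_pos: [517.9, 205.8, 33.2]
tool_rot: [[0.917, 0.399, -0.0], [0.399, -0.917, -0.0], [-0.0, -0.0, -1.0]]
force: [-2.0, 0.7, 0.5]
width: 0.146
grasp_force: 30.0
```

Call:
send_rows([
  [[0, 0, 0, 0, 0, 1, 1], [0, 0, 0, 0, 0, 0, 1]],
])

```text
t: 11.62
tcp_pos: [518.0, 205.8, 32.3]
tool_rot: [[0.917, 0.399, -0.0], [0.399, -0.917, 0.0], [-0.0, -0.0, -1.0]]
force: [-1.6, 0.4, 1.7]
width: 0.146
grasp_force: 30.0
```

Call:
send_rows([
  [[0, 0, 0, 0, 0, 1, 1], [0, 0, 0, 0, 0, 0, 1]],
])

```text
t: 11.78
tcp_pos: [518.1, 205.8, 31.4]
tool_rot: [[0.917, 0.399, -0.0], [0.399, -0.917, 0.0], [-0.0, -0.0, -1.0]]
force: [-1.7, 0.2, 1.2]
width: 0.145
grasp_force: 30.0
```

Call:
send_rows([
  [[0, 0, 0, 0, 0, 1, 1], [0, 0, 0, 0, 0, 0, 1]],
])

```text
t: 11.95
tcp_pos: [518.1, 205.9, 30.4]
tool_rot: [[0.917, 0.399, 0.0], [0.399, -0.917, 0.0], [0.0, -0.0, -1.0]]
force: [-2.0, 0.4, 0.9]
width: 0.143
grasp_force: 30.0
```

Call:
send_rows([
  [[0, 0, 0, 0, 0, 1, 1], [0, 0, 0, 0, 0, 0, 1]],
])

```text
t: 12.12
tcp_pos: [518.1, 205.9, 29.4]
tool_rot: [[0.917, 0.399, -0.0], [0.399, -0.917, 0.0], [0.0, -0.0, -1.0]]
force: [-1.8, 1.1, 1.2]
width: 0.143
grasp_force: 30.0
```

Call:
send_rows([
  [[0, 0, 0, 0, 0, 0.7, 1], [0, 0, 0, 0, 0, 0, 1]],
])

```text
t: 12.28
tcp_pos: [518.1, 205.9, 28.8]
tool_rot: [[0.917, 0.399, 0.0], [0.399, -0.917, 0.0], [0.0, -0.0, -1.0]]
force: [-2.0, 1.2, 1.4]
width: 0.147
grasp_force: 30.0
```

Call:
send_rows([
  [[0, 0, 0, 0, 0, 0.7, 1], [0, 0, 0, 0, 0, 0, 1]],
])

```text
t: 12.45
tcp_pos: [518.1, 205.9, 28.1]
tool_rot: [[0.917, 0.399, -0.0], [0.399, -0.917, 0.0], [0.0, -0.0, -1.0]]
force: [-2.3, 1.5, 1.4]
width: 0.142
grasp_force: 30.0
```

Call:
send_rows([
  [[0, 0, 0, 0, 0, 0.7, 1], [0, 0, 0, 0, 0, 0, 1]],
])

```text
t: 12.62
tcp_pos: [518.1, 205.8, 27.3]
tool_rot: [[0.917, 0.399, 0.0], [0.399, -0.917, 0.0], [0.0, -0.0, -1.0]]
force: [-1.4, 1.7, 1.2]
width: 0.149
grasp_force: 30.0
```

Call:
send_rows([
  [[0, 0, 0, 0, 0, 0.7, 1], [0, 0, 0, 0, 0, 0, 1]],
])

```text
t: 12.78
tcp_pos: [518.1, 205.8, 26.6]
tool_rot: [[0.917, 0.399, -0.0], [0.399, -0.917, 0.0], [0.0, -0.0, -1.0]]
force: [-1.9, 1.9, 1.5]
width: 0.141
grasp_force: 30.0
```

Call:
send_rows([
  [[0, 0, 0, 0, 0, 0.7, 1], [0, 0, 0, 0, 0, 0, 1]],
])

```text
t: 12.95
tcp_pos: [518.1, 205.9, 25.9]
tool_rot: [[0.917, 0.399, 0.0], [0.399, -0.917, 0.0], [0.0, -0.0, -1.0]]
force: [-2.6, 1.9, 2.3]
width: 0.147
grasp_force: 30.0
```

Call:
send_rows([
  [[0, 0, 0, 0, 0, 0.6, 1], [0, 0, 0, 0, 0, 0, 1]],
])

```text
t: 13.12
tcp_pos: [518.2, 205.9, 25.4]
tool_rot: [[0.917, 0.399, 0.0], [0.399, -0.917, 0.0], [0.0, -0.0, -1.0]]
force: [-2.4, 1.3, 2.7]
width: 0.145
grasp_force: 30.0
```

Call:
send_rows([
  [[0, 0, 0, 0, 0, 0.6, 1], [0, 0, 0, 0, 0, 0, 1]],
])

```text
t: 13.28
tcp_pos: [518.2, 205.9, 24.9]
tool_rot: [[0.917, 0.399, 0.0], [0.399, -0.917, 0.0], [0.0, -0.0, -1.0]]
force: [-3.6, 1.5, 6.1]
width: 0.145
grasp_force: 30.0
```

Call:
send_rows([
  [[0, 0, 0, 0, 0, 0.6, 1], [0, 0, 0, 0, 0, 0, 1]],
])

```text
t: 13.45
tcp_pos: [518.2, 205.9, 24.4]
tool_rot: [[0.917, 0.399, 0.0], [0.399, -0.917, 0.0], [0.0, 0.0, -1.0]]
force: [-4.6, 0.9, 7.9]
width: 0.142
grasp_force: 30.0
```

Call:
send_rows([
  [[0, 0, 0, 0, 0, 0.6, 1], [0, 0, 0, 0, 0, 0.4, 1], [0, 0, 0, 0, 0, 0, 1]],
])

```text
t: 13.7
tcp_pos: [518.3, 205.9, 23.6]
tool_rot: [[0.917, 0.399, 0.0], [0.399, -0.917, 0.0], [0.0, 0.0, -1.0]]
force: [-4.3, 0.2, 10.8]
width: 0.144
grasp_force: 30.0
```

Call:
send_rows([
  [[0, 0, 0, 0, 0, 0.5, 1], [0, 0, 0, 0, 0, 0.3, 1], [0, 0, 0, 0, 0, 0, 1]],
])

```text
t: 13.95
tcp_pos: [518.3, 205.9, 23.0]
tool_rot: [[0.917, 0.399, 0.0], [0.399, -0.917, 0.0], [0.0, 0.0, -1.0]]
force: [-5.9, -0.4, 14.3]
width: 0.141
grasp_force: 30.0
```

Call:
send_rows([
  [[0, 0, 0, 0, 0, 0.5, 1], [0, 0, 0, 0, 0, 0, 1]],
])

```text
t: 14.12
tcp_pos: [518.3, 205.9, 22.5]
tool_rot: [[0.917, 0.399, 0.001], [0.399, -0.917, 0.0], [0.001, 0.0, -1.0]]
force: [-5.1, 0.5, 16.3]
width: 0.145
grasp_force: 30.0
```

Call:
send_rows([
  [[0, 0, 0, 0, 0, 0.4, 1], [0, 0, 0, 0, 0, 0, 1]],
])

```text
t: 14.28
tcp_pos: [518.3, 205.9, 22.2]
tool_rot: [[0.917, 0.399, 0.001], [0.399, -0.917, -0.0], [0.001, 0.0, -1.0]]
force: [-6.5, -0.5, 17.2]
width: 0.145
grasp_force: 30.0
```

Call:
send_rows([
  [[0, 0, 0, 0, 0, 0, 0.5], [0, 0, 0, 0, 0, 0, 0.5], [0, 0, 0, 0, 0, 0, 0.5], [0, 0, 0, 0, 0, -10, 0.5], [0, 0, 0, 0, 0, -20, 0.5], [0, 0, 0, 0, 0, 0, 1], [0, 0, 0, 0, 0, 0, 1], [0, 0, 0, 0, 0, 0, 1], [0, 0, 0, 0, 0, 0, 1]],
])

```text
t: 15.03
tcp_pos: [517.9, 205.5, 51.1]
tool_rot: [[0.917, 0.399, -0.001], [0.399, -0.917, -0.0], [-0.001, 0.0, -1.0]]
force: [-0.7, -0.2, 0.1]
width: 0.014
grasp_force: 0.0
```

Run:
```python
from fit import *
to(518.2,205.9,42,23.5)
im=manip.camera("side")
cv2.imwrite("pics/side3.png",cv2.resize(im[148:206,200:277,::-1],(770,580),interpolation=cv2.INTER_CUBIC))
```

```text
t 15.03 tcp [517.89 205.51  51.15] yaw 23.53 tilt [-0. -0. -1.] F [-0.72 -0.18  0.08] w 0.014 gf 0.0 q [-0.15  0.46 -0.42  1.98  0.26  0.76 -1.89]
shift tool [ 0.44 -0.24  9.15] turnz 0.0005
```

View pics/side3.png

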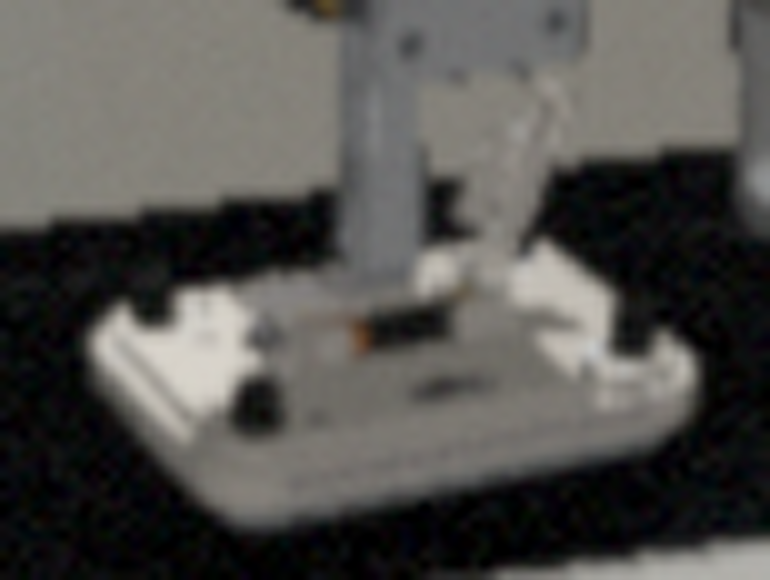

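The side picture shows the battery lying in the bay with its copper end at (355,335), away from the hinge. Now I'll press it from above with the closed fingers.

Call:
send_rows([
  [[0, 0, 0, 0, 0, 4, 1], [0, 0, 0, 0, 0, 3, 1], [0, 0, 0, 0, 0, 2, 1], [0, 0, 0, 0, 0, 1, 1], [0, 0, 0, 0, 0, 0, 1]],
])

```text
t: 15.5
tcp_pos: [517.8, 205.8, 41.0]
tool_rot: [[0.917, 0.399, -0.001], [0.399, -0.917, -0.0], [-0.001, -0.0, -1.0]]
force: [-0.4, -0.4, -0.9]
width: 0.006
grasp_force: 0.0
```

Call:
send_rows([
  [[0, 0, 0, 0, 0, 1, 1], [0, 0, 0, 0, 0, 1, 1], [0, 0, 0, 0, 0, 0, 1]],
])

```text
t: 15.75
tcp_pos: [518.2, 205.9, 39.6]
tool_rot: [[0.917, 0.399, 0.0], [0.399, -0.917, 0.0], [0.0, -0.0, -1.0]]
force: [-0.7, 0.3, 2.2]
width: 0.006
grasp_force: 1.4
```

Call:
send_rows([
  [[0, 0, 0, 0, 0, 0.8, 1], [0, 0, 0, 0, 0, 0.7, 1], [0, 0, 0, 0, 0, 0, 1]],
])

```text
t: 16.0
tcp_pos: [518.3, 205.9, 38.3]
tool_rot: [[0.917, 0.399, 0.0], [0.399, -0.917, 0.0], [0.0, 0.0, -1.0]]
force: [-1.4, -0.7, 8.2]
width: 0.0
grasp_force: 4.1
```

Call:
send_rows([
  [[0, 0, 0, 0, 0, 0.8, 1], [0, 0, 0, 0, 0, 0.6, 1], [0, 0, 0, 0, 0, 0, 1]],
])

```text
t: 16.25
tcp_pos: [518.3, 205.9, 37.2]
tool_rot: [[0.917, 0.399, 0.001], [0.399, -0.917, 0.0], [0.001, 0.0, -1.0]]
force: [-4.4, -1.0, 13.6]
width: 0.005
grasp_force: 6.6
```

Call:
send_rows([
  [[0, 0, 0, 0, 0, 0.6, 1], [0, 0, 0, 0, 0, 0, 1]],
])

```text
t: 16.42
tcp_pos: [518.4, 206.0, 36.7]
tool_rot: [[0.917, 0.399, 0.001], [0.399, -0.917, 0.0], [0.001, 0.0, -1.0]]
force: [-4.0, -0.8, 15.3]
width: 0.007
grasp_force: 7.6
```

Call:
send_rows([
  [[0, 0, 0, 0, 0, 0.5, 1], [0, 0, 0, 0, 0, 0, 1], [0, 0, 0, 0, 0, 0, 1]],
])

```text
t: 16.67
tcp_pos: [518.4, 206.0, 36.3]
tool_rot: [[0.917, 0.399, 0.001], [0.399, -0.917, 0.0], [0.001, 0.0, -1.0]]
force: [-3.8, -2.3, 16.3]
width: 0.001
grasp_force: 8.4
```

Call:
send_rows([
  [[0, 0, 0, 0, 0, 0.6, 1], [0, 0, 0, 0, 0, 0, 1], [0, 0, 0, 0, 0, 0, 1]],
])

```text
t: 16.92
tcp_pos: [518.4, 206.0, 35.9]
tool_rot: [[0.917, 0.399, 0.001], [0.399, -0.917, 0.0], [0.001, 0.0, -1.0]]
force: [-4.6, -1.6, 19.6]
width: 0.004
grasp_force: 9.4
```

Run:
```python
from fit import *
to(518.2,205.9,42,23.5)
im=manip.camera("top")
for t in("door","hinge"):
  for c in("top","side"):
    if t=="hinge" or 1: print(t,c,[(round(o["conf"],2),np.array(o["xy"])*[512,384]) for o in (manip.masks_of("door",c) if t=="door" else manip.place_of("hinge",c))[:2]])
a=np.radians(23.5);X=np.array([np.cos(a),np.sin(a)]);C=np.array([517.5,205.5])
for th in(1.8,2.0,2.2):
  L=71;p=[*(C+X*(34-L*np.cos(th))),43+L*np.sin(th)]
  print(th,"door tip",np.round(p,1),"side",proj("side",p),"mid side",proj("side",[*(C+X*(34-35*np.cos(th))),43+35*np.sin(th)]))
```

```text
t 16.92 tcp [518.41 205.99  35.87] yaw 23.53 tilt [ 0.  0. -1.] F [-4.57 -1.56 19.55] w 0.004 gf 9.446891228144523 q [-0.16  0.48 -0.41  1.99  0.28  0.73 -1.9 ]
shift tool [-0.22  0.   -6.13] turnz 0.0006
door top []
door side []
hinge top []
hinge side [(0.64, array([248.99, 174.6 ])), (0.37, array([301.41, 195.19]))]
1.8 door tip [563.5 225.5 112.1] side [251.   156.04] mid side [248.8  166.31]
2.0 door tip [575.8 230.8 107.6] side [254.64 156.75] mid side [250.59 166.63]
2.2 door tip [587.  235.7 100.4] side [257.91 158.22] mid side [252.21 167.32]
```

Call:
send_rows([
  [[0, 0, 0, 0, 0, -14, 1], [0, 0, 0, 0, 0, -25, 1], [0, 0, 0, 0, 0, -35, 1], [0, 0, 0, 0, 0, -35, 1], [0, 0, 0, 15, 0, -10, 1], [0, 0, 0, 28, 0, 0, 1], [0, 0, 0, 28, 0, 0, 1], [0, 0, 0, 24, 0, 0, 1], [0, 0, 0, 0, 0, 0, 1]],
])

```text
t: 17.92
tcp_pos: [608.3, 245.1, 153.5]
tool_rot: [[0.917, 0.399, 0.001], [0.399, -0.917, 0.001], [0.001, -0.001, -1.0]]
force: [-1.2, -0.6, -1.1]
width: -0.001
grasp_force: 0.0
```

```bash
cat >> h.py <<'E'
def sc():
    s=manip.sense();a=np.radians(23.54);d=s["tcp_pos"]-[517.7,205.6,0]
    print("scale coords",round(d[0]*np.cos(a)+d[1]*np.sin(a),1),round(-d[0]*np.sin(a)+d[1]*np.cos(a),1),round(d[2],1),"F",s["force"].round(1),"t",round(s["t"],2))
E
python3 - <<'E'
from h import *
sc();to(518.2,205.9,42,23.5)
im=manip.camera("top")[:,:,::-1];im2=manip.camera("side")[:,:,::-1]
A=cv2.resize(im[170:250,170:250],(390,390),interpolation=cv2.INTER_CUBIC);B=cv2.resize(im2[130:210,200:280],(390,390),interpolation=cv2.INTER_CUBIC)
cv2.imwrite("pics/both4.png",np.hstack([A,B]))
E
```

```text
scale coords 98.8 0.1 153.5 F [-1.2 -0.6 -1.1] t 17.92
t 17.92 tcp [608.25 245.1  153.54] yaw 23.51 tilt [ 0.001  0.001 -1.   ] F [-1.15 -0.57 -1.07] w -0.001 gf 0.0 q [-0.16  0.48 -0.43  1.68  0.22  1.04 -1.83]
shift tool [-98.37   0.12 111.4 ] turnz 0.0001
```

View pics/both4.png

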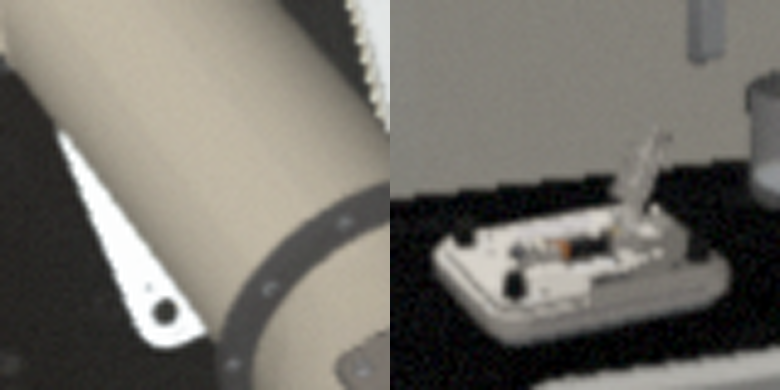

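The right half shows the battery flat in the bay at (585,245), the door still open at (640,185), and the fingers behind it at (705,55). I'll go down behind the door and sweep it.

Call:
send_rows([
  [[0, 0, 0, 0, 0, 30, 1], [0, 0, 0, 0, 0, 30, 1], [0, 0, 0, 0, 0, 8, 1], [0, 0, 0, -10, 0, 0, 1], [0, 0, 0, -8, 0, 0, 1], [0, 0, 0, -6, 0, 0, 1], [0, 0, 0, -6, 0, 0, 1], [0, 0, 0, -6, 0, 0, 1]],
])

```text
t: 18.68
tcp_pos: [572.3, 229.3, 87.5]
tool_rot: [[0.917, 0.399, 0.002], [0.399, -0.917, 0.001], [0.002, 0.0, -1.0]]
force: [1.1, 0.3, 1.3]
width: 0.004
grasp_force: 0.3
```

Call:
send_rows([
  [[0, 0, 0, -5, 0, 0, 1], [0, 0, 0, -5, 0, 0, 1], [0, 0, 0, -5, 0, 0, 1], [0, 0, 0, -5, 0, 0, 1]],
])

```text
t: 19.02
tcp_pos: [553.5, 221.2, 86.0]
tool_rot: [[0.917, 0.399, 0.0], [0.399, -0.917, 0.0], [0.0, -0.0, -1.0]]
force: [0.7, -0.4, -0.9]
width: 0.007
grasp_force: 0.2
```

Call:
send_rows([
  [[0, 0, 0, -5, 0, 0, 1], [0, 0, 0, -5, 0, 0, 1], [0, 0, 0, -5, 0, 0, 1], [0, 0, 0, -5, 0, 0, 1]],
])

```text
t: 19.35
tcp_pos: [535.0, 213.2, 85.8]
tool_rot: [[0.917, 0.399, -0.0], [0.399, -0.917, -0.0], [-0.0, -0.0, -1.0]]
force: [-0.5, -0.6, -0.1]
width: 0.004
grasp_force: 0.0
```

Run:
```python
from h import *
sc()
```

```text
scale coords 18.9 0.1 85.8 F [-0.5 -0.6 -0.1] t 19.35
```

Call:
send_rows([
  [[0, 0, 0, -5, 0, 3, 1], [0, 0, 0, -5, 0, 3, 1], [0, 0, 0, -5, 0, 3, 1], [0, 0, 0, -5, 0, 4, 1], [0, 0, 0, -5, 0, 4, 1]],
])

```text
t: 19.77
tcp_pos: [512.1, 203.2, 68.4]
tool_rot: [[0.917, 0.399, -0.0], [0.399, -0.917, 0.0], [-0.0, -0.0, -1.0]]
force: [1.0, 0.4, -0.4]
width: 0.002
grasp_force: 0.0
```

Call:
send_rows([
  [[0, 0, 0, -5, 0, 3, 1], [0, 0, 0, -5, 0, 3, 1], [0, 0, 0, -5, 0, 2, 1], [0, 0, 0, -4, 0, 2, 1], [0, 0, 0, 0, 0, 0, 1]],
])

```text
t: 20.18
tcp_pos: [494.3, 195.4, 58.6]
tool_rot: [[0.917, 0.399, -0.001], [0.399, -0.917, -0.0], [-0.001, 0.0, -1.0]]
force: [-1.2, -0.6, -0.2]
width: 0.005
grasp_force: 0.0
```

Run:
```python
from h import *
sc()
im2=manip.camera("side")[:,:,::-1]
cv2.imwrite("pics/s5.png",cv2.resize(im2[140:205,200:280],(640,520),interpolation=cv2.INTER_CUBIC))
```

```text
scale coords -25.5 -0.0 58.6 F [-1.2 -0.6 -0.2] t 20.18
```

View pics/s5.png

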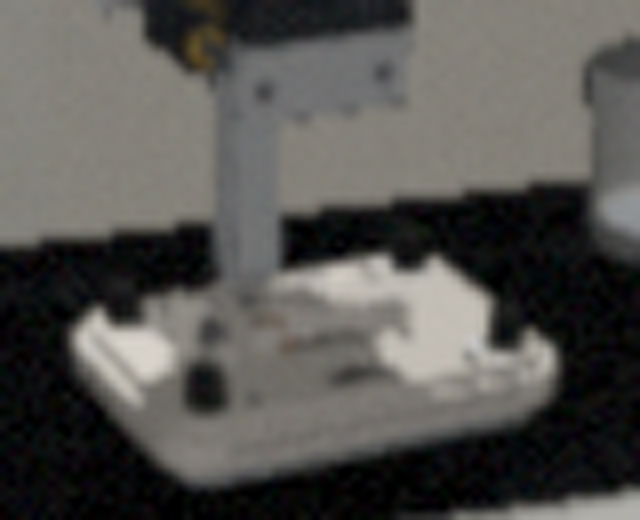

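The side picture shows the door down over the bay in the finger's shadow around (310,320), with the fingers above its free end. Now I'll press it in small steps.

Call:
send_rows([
  [[0, 0, 0, -2, 0, 3, 1], [0, 0, 0, 0, 0, 2, 1], [0, 0, 0, 0, 0, 1, 1], [0, 0, 0, 0, 0, 1, 1], [0, 0, 0, 0, 0, 0, 1]],
])

```text
t: 20.65
tcp_pos: [493.4, 195.1, 51.7]
tool_rot: [[0.917, 0.399, -0.0], [0.399, -0.917, 0.0], [-0.0, -0.0, -1.0]]
force: [0.3, 0.0, 0.7]
width: 0.005
grasp_force: 0.0
```

Call:
send_rows([
  [[0, 0, 0, 0, 0, 1, 1], [0, 0, 0, 0, 0, 1, 1], [0, 0, 0, 0, 0, 0, 1]],
])

```text
t: 20.9
tcp_pos: [493.5, 195.1, 49.8]
tool_rot: [[0.917, 0.399, 0.0], [0.399, -0.917, 0.0], [0.0, -0.0, -1.0]]
force: [-0.3, -1.2, 0.5]
width: 0.007
grasp_force: 0.4
```

Call:
send_rows([
  [[0, 0, 0, 0, 0, 1, 1], [0, 0, 0, 0, 0, 0, 1]],
])

```text
t: 21.07
tcp_pos: [493.5, 195.1, 48.9]
tool_rot: [[0.917, 0.399, 0.0], [0.399, -0.917, 0.0], [0.0, -0.0, -1.0]]
force: [-0.3, -0.6, 3.3]
width: 0.007
grasp_force: 1.6
```

Call:
send_rows([
  [[0, 0, 0, 0, 0, 1, 1], [0, 0, 0, 0, 0, 0, 1]],
])

```text
t: 21.23
tcp_pos: [493.5, 195.1, 48.0]
tool_rot: [[0.917, 0.399, 0.0], [0.399, -0.917, 0.0], [0.0, -0.0, -1.0]]
force: [-1.8, 0.2, 5.5]
width: 0.005
grasp_force: 3.0
```

Call:
send_rows([
  [[0, 0, 0, 0, 0, 0.8, 1], [0, 0, 0, 0, 0, 0, 1]],
])

```text
t: 21.4
tcp_pos: [493.5, 195.1, 47.3]
tool_rot: [[0.917, 0.399, 0.0], [0.399, -0.917, 0.0], [0.0, 0.0, -1.0]]
force: [-2.3, -1.3, 8.3]
width: 0.003
grasp_force: 4.1
```

Call:
send_rows([
  [[0, 0, 0, 0, 0, 0.8, 1], [0, 0, 0, 0, 0, 0, 1]],
])

```text
t: 21.57
tcp_pos: [493.5, 195.1, 46.6]
tool_rot: [[0.917, 0.399, 0.0], [0.399, -0.917, 0.0], [0.0, 0.0, -1.0]]
force: [-1.9, -0.9, 10.1]
width: 0.009
grasp_force: 5.3
```

Call:
send_rows([
  [[0, 0, 0, 0, 0, 0.6, 1], [0, 0, 0, 0, 0, 0, 1]],
])

```text
t: 21.73
tcp_pos: [493.5, 195.1, 46.1]
tool_rot: [[0.917, 0.399, 0.0], [0.399, -0.917, 0.0], [0.0, 0.0, -1.0]]
force: [-2.4, -0.9, 11.7]
width: 0.006
grasp_force: 6.2
```

Call:
send_rows([
  [[0, 0, 0, 0, 0, 0.6, 1], [0, 0, 0, 0, 0, 0, 1]],
])

```text
t: 21.9
tcp_pos: [493.5, 195.1, 45.6]
tool_rot: [[0.917, 0.399, 0.0], [0.399, -0.917, -0.0], [0.0, 0.0, -1.0]]
force: [-2.9, -0.7, 14.1]
width: 0.001
grasp_force: 6.8
```

Call:
send_rows([
  [[0, 0, 0, 0, 0, 0.5, 1], [0, 0, 0, 0, 0, 0, 1]],
])

```text
t: 22.07
tcp_pos: [493.5, 195.1, 45.1]
tool_rot: [[0.917, 0.399, 0.0], [0.399, -0.917, -0.0], [0.0, 0.0, -1.0]]
force: [-3.3, -1.9, 14.6]
width: 0.005
grasp_force: 7.2
```

Call:
send_rows([
  [[0, 0, 0, 0, 0, 0.4, 1], [0, 0, 0, 0, 0, 0, 1]],
])

```text
t: 22.23
tcp_pos: [493.5, 195.1, 44.8]
tool_rot: [[0.917, 0.399, 0.0], [0.399, -0.917, -0.0], [0.0, 0.0, -1.0]]
force: [-3.8, -2.6, 15.4]
width: 0.007
grasp_force: 7.4
```

Call:
send_rows([
  [[0, 0, 0, 0, 0, 0.4, 1], [0, 0, 0, 0, 0, 0, 1]],
])

```text
t: 22.4
tcp_pos: [493.5, 195.1, 44.4]
tool_rot: [[0.917, 0.399, 0.0], [0.399, -0.917, -0.0], [0.0, 0.0, -1.0]]
force: [-3.7, -1.6, 15.8]
width: 0.01
grasp_force: 7.7
```

Call:
send_rows([
  [[0, 0, 0, 0, 0, 0.4, 1], [0, 0, 0, 0, 0, 0, 1]],
])

```text
t: 22.57
tcp_pos: [493.5, 195.1, 44.0]
tool_rot: [[0.917, 0.399, 0.001], [0.399, -0.917, -0.0], [0.001, 0.0, -1.0]]
force: [1.4, -0.3, 1.4]
width: 0.004
grasp_force: 0.0
```

Call:
send_rows([
  [[0, 0, 0, 0, 0, 0.4, 1], [0, 0, 0, 0, 0, 0, 1]],
])

```text
t: 22.73
tcp_pos: [493.5, 195.1, 43.3]
tool_rot: [[0.917, 0.399, 0.0], [0.399, -0.917, 0.0], [0.0, 0.0, -1.0]]
force: [-0.8, -0.5, 5.9]
width: 0.006
grasp_force: 3.2
```

Call:
send_rows([
  [[0, 0, 0, 0, 0, 0.4, 1], [0, 0, 0, 0, 0, 0, 1]],
])

```text
t: 22.9
tcp_pos: [493.5, 195.1, 42.9]
tool_rot: [[0.917, 0.399, 0.0], [0.399, -0.917, 0.0], [0.0, 0.0, -1.0]]
force: [-1.7, -0.6, 7.4]
width: 0.009
grasp_force: 4.0
```

The force dropped from 15.8 to 1.4 N, so the catch has snapped. I'll lift off and check.

Call:
send_rows([
  [[0, 0, 0, 0, 0, -10, 1], [0, 0, 0, 0, 0, -30, 1], [0, 0, 0, 0, 0, -35, 1], [0, 0, 0, -20, 0, -30, 1], [0, 0, 0, -35, 0, 0, 1], [0, 0, 0, -35, 0, 0, 1], [0, 0, 0, -30, 0, 0, 1], [0, 0, 0, 0, 0, 0, 1]],
])

```text
t: 23.57
tcp_pos: [378.9, 144.6, 147.8]
tool_rot: [[0.917, 0.399, -0.001], [0.399, -0.917, -0.003], [-0.002, 0.002, -1.0]]
force: [1.6, -0.6, 0.5]
width: 0.003
grasp_force: 0.0
```

Run:
```python
from h import *
sc()
im2=manip.camera("side")[:,:,::-1]
cv2.imwrite("pics/s6.png",cv2.resize(im2[152:204,204:274],(700,520),interpolation=cv2.INTER_CUBIC))
```

```text
scale coords -151.6 -0.5 147.8 F [ 1.6 -0.6  0.5] t 23.57
```

View pics/s6.png

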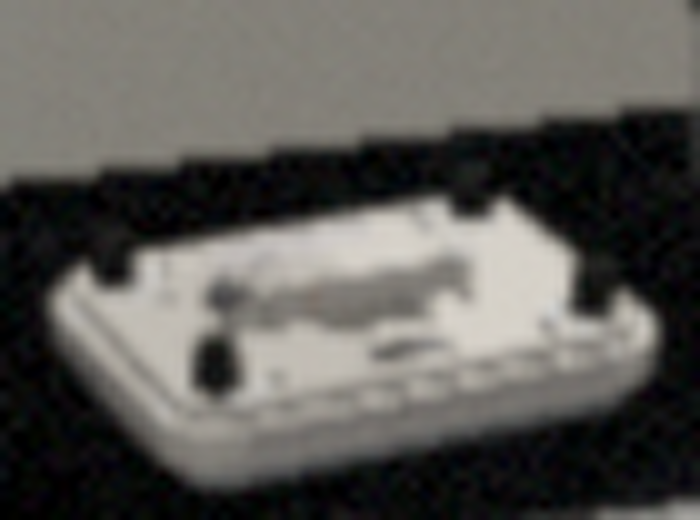

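The side picture shows the door lying flat and shut over the bay, from the hinge at (460,275) to the catch at (225,300), with nothing touching it. I'll hand in the job.

```bash
python3 -c "
from cell import manip
print(manip.close_job())"
```

```text
the job is handed in; nothing more can be done
None
```

The battery is in the bay with its plus end away from the hinge, pressed down with 19.6 N (about 20 N with the sideways force). The door catch let go at about 16 N and the last picture shows the door lying shut. I kept clear of the shaker, glass and teaspoon, and handed the job in at about 24 s; no verdict was returned.

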